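# Find where the length stop binds and lock it short of the tight spot

### The job

The length stop on the aluminium rail binds somewhere on its way to the rail's red end. Slide the stop towards the red end until you feel it tighten, without forcing it into or past the tight spot, then back it off about 30 mm from there and only then press its red lever down flat to lock it. Leave the tools lying round about alone.

Things in the scene. Friction and masses are not known exactly. Their poses are not given: they have to be found in the camera images.
- rail: Fixed aluminium rail, 440 mm long, 50 mm wide, top 32 mm above the table, a yellow scale strip with plain ticks on it, a red cap at one end, a black cap at the other. Origin under its middle at table height; y axis along the rail towards the red end, x across it, away from the robot. Its place and heading vary.
- carriage: The length stop: grey saddle 84 mm long, 70 mm wide, 46 mm high, with a black grip fin and a steel stop plate. It only slides along the rail; 2 N of steady friction. Origin on the rail's centre line at table height, half-way along the saddle, axes as the rail's. It starts with its origin 95 to 145 mm from the rail's middle, towards the black cap.
- fin (a point): Centre of the stop's black grip fin, 75 mm above the table, 10 mm off the rail's centre line away from the robot. The fin is 30 mm thick along the rail, 48 mm wide across it, and stands from 46 to 97 mm above the table, both its faces along the rail free. Axes as the rail's.
- lever (a joint): Red lock lever on the side of the stop towards the robot, rad: 0 = raised, leaning 50 degrees above level towards the robot, 0.87 = pressed down flat (level, its stop). It starts at 0 to 0.15, is stiff (about 3 to 6 N at its pad) and stays where it is left.
- lever_pad (a point): Centre of the red thumb pad (28 x 30 x 12 mm) on the lever, 70 mm from its hinge. The hinge runs along the rail, 29 mm from its centre line on the robot's side, 55 mm above the table; the lever arm is 22 mm wide, 10 mm thick. Raised, the pad is 74 mm from the centre line, 109 mm up; flat, 99 mm from it, 55 mm up.
- spanner: Loose steel spanner, 210 x 51 x 9 mm, lying about; leave it.
- hex_key: Loose dark hex key, 169 x 49 x 9 mm, lying about; leave it.
- setting_block: Loose aluminium block, 75 x 50 x 40 mm; leave it.
- sanding_block: Loose brown sanding block, 114 x 67 x 35 mm; leave it.
- red_end (a point): Centre of the red end cap, 227 mm from the rail's middle, 20 mm above the table. A sprung tight spot (no pose given) is hidden in the rail: the stop meets it at an origin between 20 mm before the rail's middle and 110 mm past it. From there the push needed grows about 1.5 N a mm, and at about 20 N it is being forced. Let go there, the stop is pushed back a few mm. Moving back is free.

How it is judged:
By the outcome, as a careful person would: the job done as asked, in the order asked, and still so for the second after the job is handed in, with the robot touching nothing.
It also fails if it takes over 67 s, if anything falls off the work surface, if the arm or the gripper's body presses on something with over 40 N, if the wrist force passes 120 N, or if a joint passes its speed limit or range.

### The arm

A 6-joint arm with a two-finger parallel gripper is mounted at the origin on a cart in front of the work surface, level with it; the furniture and walls round the work are solid. World frame = base frame: x ahead of the robot, y to its left, z up, the work surface at z = 0. Lengths are in m, angles in rad, forces in N, time in s.
With the tool pointing down it reaches from about 0.3 to 0.875 m from the base axis. Payload 6.4 kg.
Tool frame: the origin (TCP) lies at the very end of the fingers, on their centre line; the grasp point (between the pads) lies behind it (env.grasp_offset is the x of the grasp point in the tool frame, in m); x points along the fingers, z is the direction in which the jaws open and shut, and the axes are right-handed (so a half turn about x gives the same grasp; the last joint's range is limited). The gripper opens to 88 mm and grips with 3 to 60 N. Pads are 18 mm wide; open, the fingers measure 123 mm over their backs; the gripper's body (75 mm by 187 mm) begins 45 mm behind the grasp point.
Start: joints at [0.899, 0.181, 1.607, -0, 1.354, -0.206], TCP at [0.258, 0.514, 0.239] pointing down, gripper open.
Joint ranges: [-2.99, 2.99], [-0.89, 2.07], [0.3, 2.58], [-1.14, 4.28], [0, 2.63], [-3.12, 3.12]. Speed limits (rad/s): [2.57, 2.57, 3.01, 3.14, 3.14, 3.14].

### API

Orientations are given as a unit quaternion [x, y, z, w].
In Python, from workcell import status, eyes, sign_off, env gives the robot as it stands. The module is installed in compiled form; this text tells all that it offers.
- The arm moves only by the tool arm_command, never from a script. Its argument "moves" is a list of rows, each a list of 7 numbers: the finger opening in m, from 0 to 0.0881, then the shift along the tool's x, y, z in m, then the turn, a rotation vector about the tool's x, y, z in rad. A call has 1 to 10 rows; each row shifts and turns the commanded pose from where the row before left it, along the tool's axes as they then stand; what a row does not reach is not made up. A row lasts 1/12 s, in which the tool goes at most 41.7 mm and 7.16 degrees, less where a joint would pass 70% of its speed; a pose out of reach is approached as far as the arm can. A call is refused whole if a number of a shift passes 0.0417 or a number of a turn 0.125, either way. A call with a gripper value outside its range is refused whole. The fingers move at their own pace and stop on an object; "force" is the grip in N (left out, the last holds). Time passes only in rows, so rows that do not move let the fingers close. It gives the time, the measured TCP pose, the force and the opening at its end, in the units of the state.
- status.get_obs(): the state, without advancing time (a new reading comes with each control period).
- eyes.snapshot(name): name is "side" or "top"; returns a dict with "image" (400x640x3 uint8, red, green, blue), "range_z" (400x640 float32, m along the optical axis (not along the pixel's ray), 0 where there is no reading), "fx", "fy", "cx", "cy" (pixels), "R" (3x3) and "t" (3): a world point X has camera coordinates R X + t. Camera axes: x right, y down, z forward; pixel columns grow to the right and rows downward; lengths in m; the calibration is good to about 2 mm. A picture is of the moment at which its call begins.
- sign_off(): hands the job in, once; it reports no verdict.
Trained networks look in a picture, given as the dict that the camera call returned (one of the last four; its "shot" number tells which), for a name from the list of things; names that differ only in an ending like _2 or _b are one class to them, and where a whole thing is asked for, a point or a joint stands for the part that bears it (a point fixed in the world has none). Each returns a list of dicts, best first, with "p" (0 to 1); they miss things now and then, are a little off and sometimes report something else, mostly with a low value. They report only what shows in the picture. A call takes as long as a camera call.
- eyes.masks_of(picture, label): "region" (400x640 bool, what is visible of it).
- eyes.spot_point(picture, label): "point" ([x, y, z] in m, in world coordinates, good to about 4 mm: a listed point, or the origin of a listed thing).
The state is a dict: "t": time; "joint_positions": joint angles; "joint_vel": joint speeds; "effort": joint torques, N m; "eef_pos": TCP position; "eef_rot": TCP orientation; "wrist_force": force on the tool from outside, world axes, zero at the start; "wrist_torque": the same for the moment, N m; "width": opening from 0.0 (shut) to 1.0 (fully open).
Only numpy, scipy, OpenCV 4.12 (cv2) and the standard library are available. Lean on these libraries where they do the work, as an engineer would, in place of code of your own. Each camera call takes 0.05 s, during which the arm holds its last target.

## Working session

There is one attempt and no reset: what is moved stays moved. The work goes in short steps, Python scripts to look and compute and a tool call to move; the robot and the scene stay as the last step left them, time stands still between calls to the robot, and variables do not carry over. Pictures are saved under pics/ and viewed, and the job is handed in when it is done.

Besides the shell and the picture viewer there is one more tool, called after "Call:" by a JSON object that holds its "name" and its "arguments", one argument or row to a line. arm_command: Moves the arm, as the interface text tells. Its arguments: {"type":"object","properties":{"moves":{"type":"array","items":{"type":"array","items":{"type":"number"}}},"force":{"type":"number"}},"required":["moves"]}

```bash
mkdir -p pics
cat > h.py <<'E'
import numpy as np, cv2
from workcell import status, eyes, sign_off, env
def save(p,n): cv2.imwrite('pics/'+n,cv2.cvtColor(p['image'],cv2.COLOR_RGB2BGR))
E
python3 - <<'E'
from h import *
o=status.get_obs(); print(o); print(env.grasp_offset)
for n in ['top','side']:
    p=eyes.snapshot(n); save(p,n+'0.png')
    for l in ['rail','carriage','fin','lever_pad','red_end','spanner','hex_key','setting_block','sanding_block']:
        try: print(n,l,[(np.round(d['point'],4),round(d['p'],2)) for d in eyes.spot_point(p,l)][:3])
        except Exception as e: print(l,e)
E
```

```text
{'t': 0.0, 'joint_positions': array([ 8.98653376e-01,  1.81555166e-01,  1.60800810e+00, -1.22505074e-05,
        1.35377150e+00, -2.06313837e-01]), 'joint_vel': array([-0.00015923, -0.0015216 ,  0.00090667, -0.00065326, -0.00026403,
       -0.00025277]), 'effort': array([-1.65892019e-03, -4.33876598e+01, -3.41848898e+01,  6.99993828e-02,
        3.85090092e-02, -9.34860714e-05]), 'eef_pos': array([0.25792495, 0.51330992, 0.23780214]), 'eef_rot': array([-0.37130534,  0.60248332,  0.37087942,  0.60132741]), 'wrist_force': array([-0.12565608,  0.22034831, -1.05666069]), 'wrist_torque': array([0.04682884, 0.03623064, 0.03196093]), 'width': 0.9991945095212681}
-0.0187
top rail [(array([0.5434, 0.0284, 0.0032]), 0.79)]
top carriage [(array([ 0.5699, -0.0837,  0.0027]), 0.87)]
top fin [(array([ 0.5799, -0.0802,  0.0761]), 0.95)]
top lever_pad [(array([ 0.4898, -0.1038,  0.1029]), 0.56), (array([ 0.5801, -0.0777,  0.0764]), 0.34)]
top red_end [(array([0.4991, 0.2494, 0.0182]), 0.86)]
top spanner [(array([ 0.5893, -0.4439, -0.0019]), 0.59)]
top hex_key [(array([ 0.4975, -0.4301,  0.0021]), 0.48)]
top setting_block [(array([ 0.3562, -0.3525, -0.0014]), 0.92), (array([0.544 , 0.0222, 0.0035]), 0.2)]
top sanding_block [(array([ 0.397 ,  0.3852, -0.0011]), 0.57)]
side rail [(array([0.5442, 0.0213, 0.0006]), 0.62), (array([ 0.4939, -0.428 , -0.0026]), 0.59), (array([ 0.5859, -0.4453, -0.0007]), 0.17)]
side carriage [(array([ 0.5676, -0.0841, -0.0025]), 0.84)]
side fin [(array([ 0.5767, -0.0831,  0.074 ]), 0.71)]
side lever_pad [(array([ 0.4916, -0.1018,  0.1072]), 0.5)]
side red_end [(array([0.4939, 0.2443, 0.0212]), 0.81)]
side spanner [(array([ 0.5826, -0.4428,  0.0009]), 0.68)]
side hex_key [(array([ 0.4995, -0.4303, -0.0033]), 0.81)]
side setting_block [(array([ 3.562e-01, -3.571e-01, -3.000e-04]), 0.67), (array([ 0.3967,  0.3843, -0.0042]), 0.28)]
side sanding_block [(array([ 0.3972,  0.3863, -0.0023]), 0.65)]
```

View pics/top0.png

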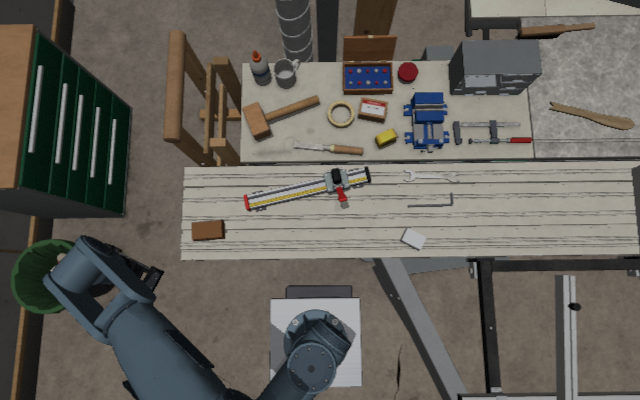

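View pics/side0.png

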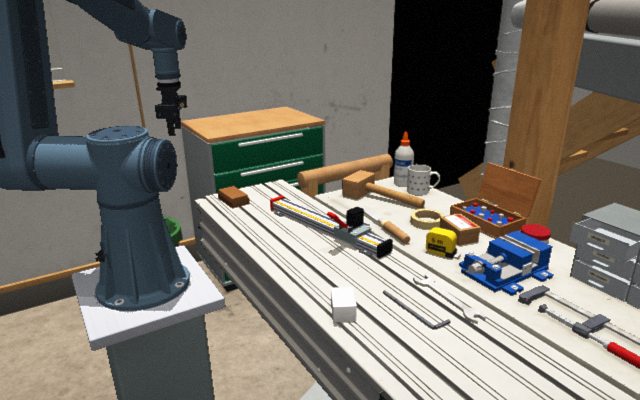

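Run:
```python
from h import *
from scipy.spatial.transform import Rotation as R
o=status.get_obs(); M=R.from_quat(o['eef_rot']).as_matrix(); print(M.round(3))
P=[]
for n in ['top','side']:
    p=eyes.snapshot(n)
    d=p['range_z']; v,u=np.nonzero(d>0)
    z=d[v,u]; X=np.stack([(u-p['cx'])/p['fx']*z,(v-p['cy'])/p['fy']*z,z],1)
    W=(X-p['t'])@p['R']
    C=p['image'][v,u].astype(int)
    k=(C[:,0]>120)&(C[:,1]<60)&(C[:,2]<70)&(abs(W[:,0]-.5)<.1)&(W[:,1]>.2)&(W[:,1]<.3)
    print(n,'red cap',k.sum(),W[k].mean(0).round(4))
    k2=(C[:,0]>120)&(C[:,1]<60)&(C[:,2]<70)&(W[:,1]<0)&(W[:,1]>-.2)&(W[:,2]>0)&(W[:,2]<.2)
    print('lever',k2.sum(),np.c_[W[k2][:3],].round(3).tolist(), W[k2].max(0).round(3),W[k2].min(0).round(3))
    # rail axis by points z 25..38 
    k3=(W[:,2]>.024)&(W[:,2]<.04)&(abs(W[:,0]-.53)<.12)&(W[:,1]>-.22)&(W[:,1]<.27)
    c=W[k3][:,:2]; s=np.linalg.svd(c-c.mean(0),full_matrices=False)[2][0]; print('rail',k3.sum(),c.mean(0),s)
    y=np.array([-.214,.977]); x=np.array([.977,.214]); o0=np.array([.568,-.084])
    q=W[:,:2]-o0; a=q@x; b=q@y
    m=(abs(a)<.12)&(abs(b)<.07)&(W[:,2]>.04)&(W[:,2]<.2)
    H=np.zeros((15,25))
    for A,B,Z in zip(a[m],b[m],W[m,2]):
        i=int((B+.07)//.01); j=int((A+.12)//.01); H[i,j]=max(H[i,j],Z*1000)
    print('rows b -70.., cols a -120..'); print(H.astype(int))
    pp=cv2.cvtColor(p['image'],cv2.COLOR_RGB2BGR)
    c=pp[150:220,230:390] if n=='top' else pp[185:270,260:400]
    cv2.imwrite('pics/c_'+n+'.png',cv2.resize(c,None,fx=5,fy=5,interpolation=2))
```

```text
[[ 0.    -0.893  0.449]
 [-0.     0.449  0.893]
 [-1.    -0.     0.   ]]
top red cap 35 [0.4941 0.2433 0.0397]
lever 82 [[0.998, -0.144, 0.036], [0.951, -0.177, 0.04], [0.875, -0.193, 0.046]] [ 0.998 -0.085  0.122] [ 0.482 -0.197  0.036]
rail 1411 [0.53872361 0.04859584] [ 0.21742265 -0.97607755]
rows b -70.., cols a -120..
[[  0   0   0   0   0   0   0   0   0   0   0   0   0   0   0   0   0   0
    0   0   0   0   0   0   0]
 [  0   0   0   0   0   0   0   0   0   0   0   0   0   0   0   0   0   0
    0   0   0   0   0   0   0]
 [  0   0   0   0   0   0   0   0   0   0   0   0   0   0   0   0   0   0
    0   0   0   0   0   0   0]
 [  0   0   0   0   0   0   0   0  48  49  50  54  51  49  49  48   0   0
    0   0   0   0   0   0   0]
 [  0   0   0   0   0   0   0   0  51  50  50  50  51  50  54  54   0   0
    0   0   0   0   0   0   0]
 [  0   0   0 117 107   0   0   0  64  64  59  97  98  94  91  91   0   0
    0   0   0   0   0   0   0]
 [  0   0   0 120 115 108  92  86  71  62  98  99  99 101  99  98   0   0
    0   0   0   0   0   0   0]
 [  0   0   0 121 118 102  94  84  77  
[... 1928 characters left out ...]
57  44  93  94  96  95  96   0   0   0
    0   0   0   0   0   0   0]
 [  0   0   0   0   0   0   0   0  51   0   0   0  46   0   0   0   0   0
    0   0   0   0   0   0   0]
 [  0   0   0   0   0   0   0   0  43  49   0   0  45  44   0   0   0   0
    0   0   0   0   0   0   0]
 [  0   0   0   0   0   0   0   0  41  43  44   0  43  44   0   0   0   0
    0   0   0   0   0   0   0]
 [  0   0   0   0   0   0   0   0   0   0   0   0   0   0   0   0   0   0
    0   0   0   0   0   0   0]
 [  0   0   0   0   0   0   0   0   0   0   0   0   0   0   0   0   0   0
    0   0   0   0   0   0   0]
 [  0   0   0   0   0   0   0   0   0   0   0   0   0   0   0   0   0   0
    0   0   0   0   0   0   0]]
```

```bash
cd pics; python3 -c "
import cv2
a=cv2.imread('c_top.png');b=cv2.imread('c_side.png')
import numpy as np
b=cv2.resize(b,(400,250));a=cv2.resize(a,(800,350));c=np.zeros((600,800,3),'uint8');c[:350]=a;c[350:,:400]=b;cv2.imwrite('cc.png',c)"
```

```text
(no output)
```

View pics/cc.png

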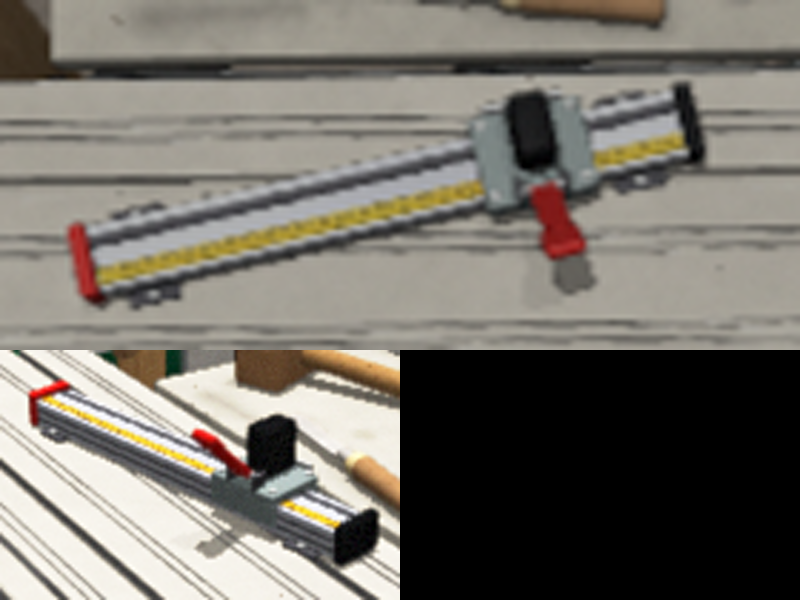

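Call:
{"name": "arm_command", "arguments": {
  "moves": [
    [0.088,0,0,0,-0.1135,0,0],
    [0.088,0,0,0,-0.1135,0,0],
    [0.088,0,0,0,-0.1135,0,0],
    [0.088,0,0,0,-0.1135,0,0],
    [0.088,0,0,0,-0.1135,0,0],
    [0.088,0,0,0,-0.1135,0,0],
    [0.088,0,-0.0103,-0.036,0,0,0],
    [0.088,0,-0.0103,-0.036,0,0,0],
    [0.088,0,-0.0103,-0.036,0,0,0],
    [0.088,0,-0.0103,-0.036,0,0,0]
  ]
}}

```text
t: 1.93
eef_pos: [0.3295, 0.3806, 0.2387]
eef_rot: [0.551, -0.443, -0.551, -0.443]
wrist_force: [1.0, 0.3, 0.3]
width: 0.998
```

Call:
{"name": "arm_command", "arguments": {
  "moves": [
    [0.088,0,-0.0103,-0.036,0,0,0],
    [0.088,0,-0.0103,-0.036,0,0,0],
    [0.088,0,-0.0103,-0.036,0,0,0],
    [0.088,0,-0.0103,-0.036,0,0,0],
    [0.088,0,-0.0103,-0.036,0,0,0],
    [0.088,0,-0.0103,-0.036,0,0,0],
    [0.088,0,-0.0103,-0.036,0,0,0],
    [0.088,0,-0.0103,-0.036,0,0,0],
    [0.088,0,-0.0103,-0.036,0,0,0],
    [0.088,0,-0.0103,-0.036,0,0,0]
  ]
}}

```text
t: 2.77
eef_pos: [0.5074, 0.0503, 0.239]
eef_rot: [0.551, -0.443, -0.551, -0.444]
wrist_force: [0.8, 0.5, 0.2]
width: 0.999
```

Call:
{"name": "arm_command", "arguments": {
  "moves": [
    [0.088,0,-0.0103,-0.036,0,0,0],
    [0.088,0,-0.0103,-0.036,0,0,0],
    [0.088,0,-0.0103,-0.036,0,0,0],
    [0.088,0,0,0,0,0,0],
    [0.088,0,0,0,0,0,0],
    [0.088,0,0,0,0,0,0]
  ]
}}

```text
t: 3.27
eef_pos: [0.5596, -0.0465, 0.2383]
eef_rot: [-0.55, 0.444, 0.551, 0.444]
wrist_force: [-0.1, 0.2, 0.5]
width: 1.0
```

```bash
cat >> h.py <<'E'
from scipy.spatial.transform import Rotation as Rn
U=np.array([-.213,.977,0]);U/=np.linalg.norm(U); XA=np.array([U[1],-U[0],0])
def rel(w):
    o=status.get_obs(); M=Rn.from_quat(o['eef_rot']).as_matrix()
    print('t',round(o['t'],2),'eef',o['eef_pos'].round(4),'z',M[:,2].round(3),'x',M[:,0].round(3),'F',o['wrist_force'].round(1),'w',o['width'])
    d=np.array(w)-o['eef_pos']; print('tool delta',(M.T@d).round(4))
E
python3 - <<'E'
from h import *
rel([.5775,-.082,.058])
p=eyes.snapshot('side'); print([ (d['point'].round(4),d['p']) for d in eyes.spot_point(p,'fin')]);save(p,'s1.png')
E
```

```text
t 3.27 eef [ 0.5596 -0.0465  0.2383] z [-0.213  0.977  0.001] x [-0.001  0.001 -1.   ] F [-0.1  0.2  0.5] w 1.000387480439611
tool delta [ 0.1803 -0.0101 -0.0387]Traceback (most recent call last):
  File "<stdin>", line 3, in <module>
AttributeError: 'list' object has no attribute 'round'. Did you mean: 'count'?
```

Call:
{"name": "arm_command", "arguments": {
  "moves": [
    [0.088,0,-0.01,-0.0387,0,0,0],
    [0.088,0.035,0,0,0,0,0],
    [0.088,0.035,0,0,0,0,0],
    [0.088,0.035,0,0,0,0,0],
    [0.088,0,0,0,0,0,0],
    [0.088,0,0,0,0,0,0]
  ]
}}

```text
t: 3.87
eef_pos: [0.5764, -0.0807, 0.1325]
eef_rot: [-0.55, 0.443, 0.553, 0.442]
wrist_force: [-0.4, 1.0, 0.1]
width: 0.999
```

Run:
```python
from h import *
rel([.5775,-.082,.058])
p=eyes.snapshot('side'); print([ (np.round(d['point'],4),d['p']) for d in eyes.spot_point(p,'fin')]);
c=p['image'][120:270,250:450]; cv2.imwrite('pics/s2.png',cv2.cvtColor(cv2.resize(c,None,fx=4,fy=4),cv2.COLOR_RGB2BGR))
```

```text
t 3.87 eef [ 0.5764 -0.0807  0.1325] z [-0.215  0.977  0.002] x [-0.004  0.002 -1.   ] F [-0.4  1.   0.1] w 0.9992948311905323
tool delta [ 0.0745 -0.001  -0.0017]
[(array([ 0.578 , -0.0839,  0.0728]), 0.95)]
```

View pics/s2.png

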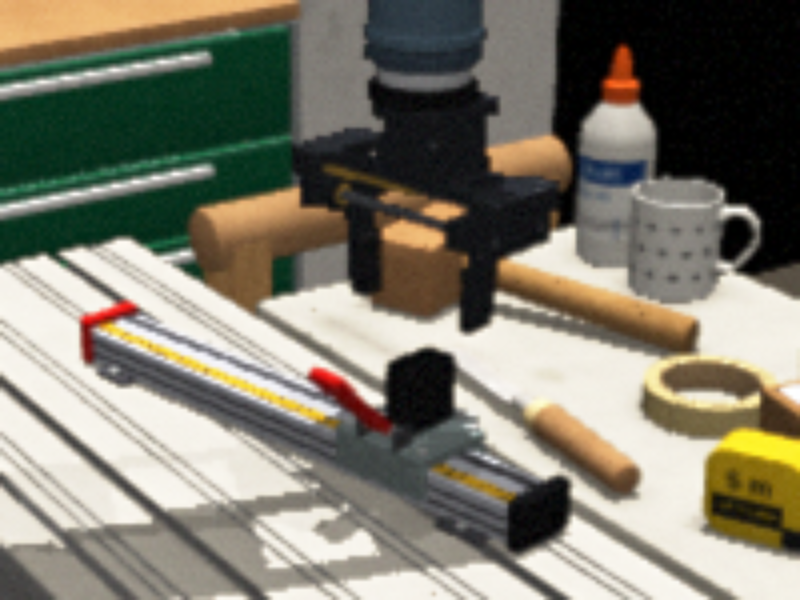

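Call:
{"name": "arm_command", "arguments": {
  "moves": [
    [0.088,0.025,-0.001,-0.002,0,0,0],
    [0.088,0.025,0,0,0,0,0],
    [0.088,0.024,0,0,0,0,0],
    [0.088,0,0,0,0,0,0],
    [0.028,0,0,0,0,0,0],
    [0.028,0,0,0,0,0,0],
    [0.028,0,0,0,0,0,0],
    [0.028,0,0,0,0,0,0],
    [0.028,0,0,0,0,0,0],
    [0.028,0,0,0,0,0,0]
  ],
  "force": 25
}}

```text
t: 4.8
eef_pos: [0.5799, -0.0843, 0.0606]
eef_rot: [0.551, -0.443, -0.55, -0.444]
wrist_force: [-0.4, -0.5, 0.1]
width: 0.573
```

Call:
{"name": "arm_command", "arguments": {
  "moves": [
    [0.02,0,0,0,0,0,0],
    [0.02,0,0,0,0,0,0],
    [0.02,0,0,0,0,0,0],
    [0.02,0,0,0,0,0,0]
  ]
}}

```text
t: 5.13
eef_pos: [0.5794, -0.0838, 0.0598]
eef_rot: [-0.551, 0.443, 0.551, 0.443]
wrist_force: [0.3, 2.9, 1.4]
width: 0.338
```

```bash
cat >> h.py <<'E'
MID=np.array([.545,.025,0])
def st():
    o=status.get_obs(); e=o['eef_pos']; f=o['wrist_force']
    print('t %.2f s %.2f mm lat %.2f mm z %.1f  Fu %.2f Flat %.2f Fz %.2f w %.1f mm'%(o['t'],(e-MID)@U*1e3,(e-MID)@XA*1e3,e[2]*1e3,f@U,f@XA,f[2],o['width']*88.1), Rn.from_quat(o['eef_rot']).as_matrix()[:,2].round(4), 'tq',o['wrist_torque'].round(2))
E
python3 -c "
from h import *
st()"
```

```text
t 5.13 s -113.65 mm lat 10.41 mm z 59.8  Fu 2.73 Flat 0.92 Fz 1.36 w 29.7 mm [-2.137e-01  9.769e-01  5.000e-04] tq [0.41 0.06 0.03]
```

Call:
{"name": "arm_command", "arguments": {
  "moves": [
    [0.02,0,0,0.005,0,0,0],
    [0.02,0,0,0.008,0,0,0],
    [0.02,0,0,0.008,0,0,0],
    [0.02,0,0,0.008,0,0,0],
    [0.02,0,0,0.008,0,0,0]
  ]
}}

```text
t: 5.55
eef_pos: [0.5712, -0.0471, 0.0597]
eef_rot: [-0.551, 0.443, 0.551, 0.443]
wrist_force: [-0.9, -3.4, 0.8]
width: 0.339
```

```bash
python3 -c "
from h import *
st()"
```

```text
t 5.55 s -76.06 mm lat 10.19 mm z 59.7  Fu -3.13 Flat -1.60 Fz 0.84 w 29.9 mm [-2.138e-01  9.769e-01 -1.000e-04] tq [-0.24  0.11  0.06]
```

Call:
{"name": "arm_command", "arguments": {
  "moves": [
    [0.02,0,0,0.008,0,0,0],
    [0.02,0,0,0.008,0,0,0],
    [0.02,0,0,0.008,0,0,0],
    [0.02,0,0,0.008,0,0,0],
    [0.02,0,0,0.008,0,0,0],
    [0.02,0,0,0.004,0,0,0]
  ]
}}

```text
t: 6.05
eef_pos: [0.5615, -0.0038, 0.0597]
eef_rot: [-0.551, 0.443, 0.551, 0.443]
wrist_force: [-4.7, -3.7, 4.2]
width: 0.343
```

```bash
python3 -c "
from h import *
st()"
```

```text
t 6.05 s -31.63 mm lat 9.96 mm z 59.7  Fu -2.57 Flat -5.42 Fz 4.21 w 30.2 mm [-2.142e-01  9.768e-01  5.000e-04] tq [-0.43  0.74  0.06]
```

Call:
{"name": "arm_command", "arguments": {
  "moves": [
    [0.02,-0.0005,0.0008,0.002,0,0,0],
    [0.02,0,0,0.002,0,0,0],
    [0.02,0,0,0.002,0,0,0]
  ]
}}

```text
t: 6.3
eef_pos: [0.5603, 0.0009, 0.0598]
eef_rot: [0.551, -0.443, -0.551, -0.444]
wrist_force: [2.1, -1.0, -6.1]
width: 0.337
```

```bash
python3 -c "
from h import *
st()"
```

```text
t 6.30 s -26.83 mm lat 9.83 mm z 59.8  Fu -1.48 Flat 1.85 Fz -6.09 w 29.7 mm [-2.134e-01  9.770e-01  1.000e-04] tq [-0.13 -0.4   0.08]
```

Call:
{"name": "arm_command", "arguments": {
  "moves": [
    [0.02,0.0002,-0.0001,0.002,0,0,0],
    [0.02,0,0,0.002,0,0,0],
    [0.02,0,0,0.002,0,0,0]
  ]
}}

```text
t: 6.55
eef_pos: [0.559, 0.0066, 0.0598]
eef_rot: [0.551, -0.443, -0.551, -0.444]
wrist_force: [2.9, -1.4, -8.2]
width: 0.339
```

```bash
python3 -c "
from h import *
st()"
```

```text
t 6.55 s -20.94 mm lat 9.77 mm z 59.8  Fu -2.01 Flat 2.54 Fz -8.15 w 29.9 mm [-2.132e-01  9.770e-01  1.000e-04] tq [-0.08 -0.41  0.13]
```

Call:
{"name": "arm_command", "arguments": {
  "moves": [
    [0.02,0,0,0.002,0,0,0],
    [0.02,0,0,0.002,0,0,0]
  ]
}}

```text
t: 6.72
eef_pos: [0.5581, 0.0106, 0.0598]
eef_rot: [0.551, -0.443, -0.551, -0.444]
wrist_force: [4.0, -1.0, -7.8]
width: 0.339
```

```bash
python3 -c "
from h import *
st()"
```

```text
t 6.72 s -16.82 mm lat 9.77 mm z 59.8  Fu -1.87 Flat 3.70 Fz -7.78 w 29.9 mm [-2.134e-01  9.770e-01  1.000e-04] tq [-0.03 -0.6   0.11]
```

Call:
{"name": "arm_command", "arguments": {
  "moves": [
    [0.02,0.0003,-0.0004,0.002,0,0,0],
    [0.02,0,0,0.002,0,0,0],
    [0.02,0,0,0.002,0,0,0]
  ]
}}

```text
t: 6.97
eef_pos: [0.5568, 0.0166, 0.0597]
eef_rot: [-0.551, 0.444, 0.551, 0.443]
wrist_force: [0.5, -2.6, -3.2]
width: 0.335
```

Call:
{"name": "arm_command", "arguments": {
  "moves": [
    [0.02,0.0001,0,0.002,0,0,0],
    [0.02,0,0,0.002,0,0,0],
    [0.02,0,0,0.002,0,0,0]
  ]
}}

```text
t: 7.22
eef_pos: [0.5555, 0.0224, 0.0597]
eef_rot: [-0.551, 0.444, 0.551, 0.443]
wrist_force: [-1.4, -3.8, 0.1]
width: 0.337
```

Call:
{"name": "arm_command", "arguments": {
  "moves": [
    [0.02,0,0,0.0015,0,0,0],
    [0.02,0,0,0.0015,0,0,0]
  ]
}}

```text
t: 7.38
eef_pos: [0.5549, 0.0254, 0.0597]
eef_rot: [-0.551, 0.444, 0.551, 0.443]
wrist_force: [-2.5, -2.6, 0.8]
width: 0.335
```

Call:
{"name": "arm_command", "arguments": {
  "moves": [
    [0.02,0,0.0002,0.002,0,0,0],
    [0.02,0,0,0.002,0,0,0],
    [0.02,0,0,0.001,0,0,0]
  ]
}}

```text
t: 7.63
eef_pos: [0.5538, 0.0303, 0.0597]
eef_rot: [-0.551, 0.443, 0.551, 0.443]
wrist_force: [-2.8, -3.0, 1.2]
width: 0.338
```

Call:
{"name": "arm_command", "arguments": {
  "moves": [
    [0.02,0,0.0002,0.002,0,0,0],
    [0.02,0,0,0.002,0,0,0],
    [0.02,0,0,0.001,0,0,0]
  ]
}}

```text
t: 7.88
eef_pos: [0.5527, 0.0352, 0.0597]
eef_rot: [0.551, -0.443, -0.551, -0.443]
wrist_force: [-2.8, -2.8, 1.0]
width: 0.336
```

Call:
{"name": "arm_command", "arguments": {
  "moves": [
    [0.02,0,0.0002,0.002,0,0,0],
    [0.02,0,0,0.002,0,0,0],
    [0.02,0,0,0.001,0,0,0]
  ]
}}

```text
t: 8.13
eef_pos: [0.5516, 0.04, 0.0597]
eef_rot: [0.551, -0.443, -0.551, -0.444]
wrist_force: [-1.7, -2.1, 2.1]
width: 0.339
```

Call:
{"name": "arm_command", "arguments": {
  "moves": [
    [0.02,0,0.0001,0.002,0,0,0],
    [0.02,0,0,0.002,0,0,0],
    [0.02,0,0,0.001,0,0,0]
  ]
}}

```text
t: 8.38
eef_pos: [0.5505, 0.0449, 0.0597]
eef_rot: [0.551, -0.443, -0.551, -0.444]
wrist_force: [-1.1, -2.6, 0.3]
width: 0.335
```

Call:
{"name": "arm_command", "arguments": {
  "moves": [
    [0.02,0,0.0001,0.002,0,0,0],
    [0.02,0,0,0.002,0,0,0],
    [0.02,0,0,0.001,0,0,0]
  ]
}}

```text
t: 8.63
eef_pos: [0.5496, 0.0488, 0.0598]
eef_rot: [0.551, -0.444, -0.55, -0.443]
wrist_force: [0.8, -8.5, -2.3]
width: 0.336
```

Call:
{"name": "arm_command", "arguments": {
  "moves": [
    [0.02,0,0,0,0,0,0],
    [0.02,0,0,0,0,0,0]
  ]
}}

```text
t: 8.8
eef_pos: [0.5496, 0.0489, 0.0597]
eef_rot: [0.551, -0.443, -0.55, -0.443]
wrist_force: [1.2, -4.5, -0.1]
width: 0.34
```

```bash
python3 -c "
from h import *
st()"
```

```text
t 8.80 s 22.42 mm lat 9.55 mm z 59.7  Fu -4.60 Flat 0.17 Fz -0.13 w 30.0 mm [-0.2135  0.9769 -0.0011] tq [-0.58 -0.06  0.14]
```

Call:
{"name": "arm_command", "arguments": {
  "moves": [
    [0.02,0,0,0.001,0,0,0],
    [0.02,0,0,0.0005,0,0,0]
  ]
}}

```text
t: 8.97
eef_pos: [0.5494, 0.0496, 0.0598]
eef_rot: [0.552, -0.444, -0.55, -0.443]
wrist_force: [1.2, -11.0, -2.4]
width: 0.338
```

```bash
python3 -c "
from h import *
st()"
```

```text
t 8.97 s 23.06 mm lat 9.56 mm z 59.8  Fu -11.04 Flat -1.22 Fz -2.45 w 29.8 mm [-0.2136  0.9769 -0.0025] tq [-1.3  -0.13  0.08]
```

Call:
{"name": "arm_command", "arguments": {
  "moves": [
    [0.02,0,0,-0.003,0,0,0],
    [0.02,0,0,-0.005,0,0,0],
    [0.02,0,0,-0.005,0,0,0],
    [0.02,0,0,-0.005,0,0,0],
    [0.02,0,0,-0.005,0,0,0],
    [0.02,0,-0.0002,-0.005,0,0,0],
    [0.02,0,0,-0.004,0,0,0],
    [0.02,0,0,-0.002,0,0,0],
    [0.02,0,0,0,0,0,0],
    [0.02,0,0,0,0,0,0]
  ]
}}

```text
t: 9.8
eef_pos: [0.5567, 0.017, 0.0598]
eef_rot: [0.551, -0.444, -0.55, -0.443]
wrist_force: [3.3, -2.0, -0.6]
width: 0.335
```

```bash
python3 -c "
from h import *
st()"
```

```text
t 9.80 s -10.28 mm lat 9.72 mm z 59.8  Fu -2.70 Flat 2.82 Fz -0.58 w 29.5 mm [-0.2133  0.977  -0.0011] tq [ 0.02 -0.5   0.12]
```

Call:
{"name": "arm_command", "arguments": {
  "moves": [
    [0.07,0,0,0,0,0,0],
    [0.07,0,0,0,0,0,0],
    [0.07,0,0,0,0,0,0],
    [0.07,0,0,0,0,0,0],
    [0.07,0,0,0,0,0,0],
    [0.07,0,0,0,0,0,0]
  ]
}}

```text
t: 10.3
eef_pos: [0.556, 0.0179, 0.0595]
eef_rot: [-0.551, 0.443, 0.551, 0.443]
wrist_force: [0.4, -0.3, 0.4]
width: 0.767
```

```bash
python3 -c "
from h import *
st()"
```

```text
t 10.30 s -9.33 mm lat 9.27 mm z 59.5  Fu -0.40 Flat 0.28 Fz 0.41 w 67.6 mm [-2.137e-01  9.769e-01  1.000e-04] tq [0.03 0.   0.01]
```

Call:
{"name": "arm_command", "arguments": {
  "moves": [
    [0.07,-0.02,0,0,0,0,0],
    [0.07,-0.035,0,0,0,0,0],
    [0.07,-0.035,0,0,0,0,0],
    [0.03,-0.03,0,0,0,0,0],
    [0.0,0,0.025,-0.001,0,0,0],
    [0.0,0,0.035,0,0,0,0],
    [0.0,0,0.035,0,0,0,0],
    [0,0,0,0,0,0,0],
    [0,0,0,0,0,0,0],
    [0,0,0,0,0,0,0]
  ]
}}

```text
t: 11.13
eef_pos: [0.4644, -0.0037, 0.1803]
eef_rot: [0.551, -0.443, -0.55, -0.444]
wrist_force: [0.9, -0.8, 0.1]
width: 0.291
```

Run:
```python
from h import *
st()
def pr(q): 
    d=np.array(q)-MID; return ((d@U*1e3).round(1),(d@XA*1e3).round(1),round(q[2]*1e3,1))
for n in ['side','top']:
    p=eyes.snapshot(n)
    for l in ['carriage','fin','lever_pad']: print(n,l,[ (pr(d['point']),round(d['p'],2)) for d in eyes.spot_point(p,l)][:2])
    save(p,n+'3.png')
    if n=='side':
        c=p['image'][100:250,230:430]; cv2.imwrite('pics/s3.png',cv2.cvtColor(cv2.resize(c,None,fx=4,fy=4),cv2.COLOR_RGB2BGR))
```

```text
t 11.13 s -10.88 mm lat -84.89 mm z 180.3  Fu -1.01 Flat 0.68 Fz 0.13 w 25.7 mm [-2.132e-01  9.770e-01 -8.000e-04] tq [ 0.08 -0.05  0.05]
side carriage [((np.float64(-9.9), np.float64(-5.6), 0.2), 0.92)]
side fin [((np.float64(-11.1), np.float64(3.5), 73.3), 0.8)]
side lever_pad [((np.float64(-9.2), np.float64(-80.8), 106.6), 0.46)]
top carriage []
top fin []
top lever_pad [((np.float64(230.8), np.float64(2.3), 18.3), 0.55)]
```

View pics/s3.png

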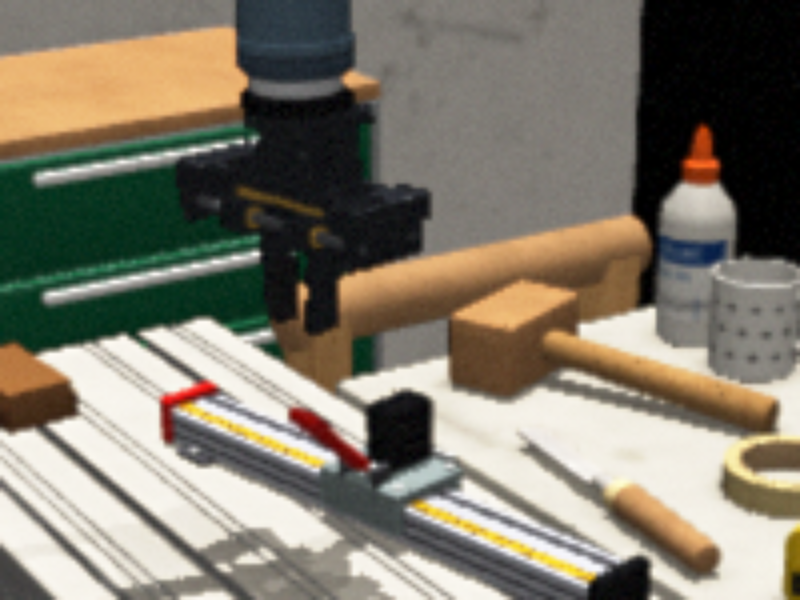

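Call:
{"name": "arm_command", "arguments": {
  "moves": [
    [0,0.015,0.001,0,0,0,0],
    [0,0.02,0,0,0,0,0],
    [0,0.015,0,0,0,0,0],
    [0,0.005,0,0,0,0,0],
    [0,0.004,0,0,0,0,0],
    [0,0.004,0,0,0,0,0],
    [0,0.004,0.001,0,0,0,0]
  ]
}}

```text
t: 12.12
eef_pos: [0.46, -0.0044, 0.1137]
eef_rot: [-0.55, 0.445, 0.552, 0.442]
wrist_force: [-23.4, -4.7, 27.8]
width: 0.002
```

Run:
```python
from h import *
st()
p=eyes.snapshot('side')
c=p['image'][120:250,250:400]; cv2.imwrite('pics/s4.png',cv2.cvtColor(cv2.resize(c,None,fx=4,fy=4),cv2.COLOR_RGB2BGR))
```

```text
t 12.12 s -10.61 mm lat -89.26 mm z 113.7  Fu 0.39 Flat -23.82 Fz 27.75 w 0.1 mm [-2.147e-01  9.767e-01  1.000e-04] tq [-0.65  3.86  0.02]
```

View pics/s4.png

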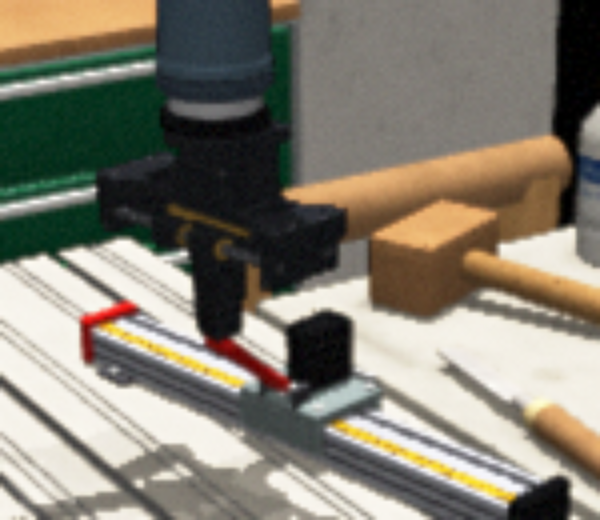

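Call:
{"name": "arm_command", "arguments": {
  "moves": [
    [0,-0.012,0,0,0,0,0],
    [0,-0.012,0,0,0,0,0],
    [0,0,-0.016,0,0,0,0],
    [0,0,0,0,0,0,0],
    [0,0,0,0,0,0,0]
  ]
}}

```text
t: 12.58
eef_pos: [0.478, -0.0006, 0.1373]
eef_rot: [0.551, -0.443, -0.55, -0.443]
wrist_force: [-0.3, 0.6, -0.0]
width: 0.006
```

Run:
```python
from h import *
st()
p=eyes.snapshot('side')
for l in ['carriage','lever_pad']:
  for d in eyes.spot_point(p,l)[:2]:
    q=np.array(d['point'])-MID; print(l,d['p'],(q@U).round(4),(q@XA).round(4),q[2])
c=p['image'][120:250,250:400]; cv2.imwrite('pics/s5.png',cv2.cvtColor(cv2.resize(c,None,fx=4,fy=4),cv2.COLOR_RGB2BGR))
d=p['range_z']; v,u=np.nonzero(d>0); z=d[v,u]; X=np.stack([(u-p['cx'])/p['fx']*z,(v-p['cy'])/p['fy']*z,z],1)
W=(X-p['t'])@p['R']; C=p['image'][v,u].astype(int)
k=(C[:,0]>100)&(C[:,1]<60)&(C[:,2]<70)&(abs(W[:,1])<.06)&(W[:,0]<.6)&(W[:,0]>.4)
q=W[k]-MID; print(np.c_[q@XA,q@U,q[:,2]].round(3)[np.argsort(q@XA)].tolist())
```

```text
t 12.58 s -10.76 mm lat -70.91 mm z 137.3  Fu 0.62 Flat -0.14 Fz -0.01 w 0.5 mm [-2.141e-01  9.768e-01 -7.000e-04] tq [ 0.07 -0.    0.02]
carriage 0.78 -0.0074 -0.0011 -0.0022
lever_pad 0.65 -0.0135 -0.0808 0.1004
[[-0.099, -0.01, 0.111], [-0.096, -0.015, 0.109], [-0.095, -0.018, 0.106], [-0.095, -0.009, 0.107], [-0.095, -0.013, 0.105], [-0.094, -0.017, 0.109], [-0.094, -0.021, 0.107], [-0.094, -0.004, 0.105], [-0.094, -0.021, 0.104], [-0.094, -0.008, 0.109], [-0.094, -0.012, 0.11], [-0.093, -0.007, 0.112], [-0.093, -0.024, 0.111], [-0.092, 0.003, 0.102], [-0.092, -0.022, 0.104], [-0.091, -0.009, 0.111], [-0.09, -0.017, 0.108], [-0.09, -0.017, 0.111], [-0.09, -0.012, 0.109], [-0.09, -0.024, 0.11], [-0.09, 0.001, 0.108], [-0.09, -0.024, 0.107], [-0.089, -0.011, 0.112], [-0.089, -0.019, 0.105], [-0.085, -0.023, 0.102], [-0.084, -0.023, 0.105], [-0.083, -0.025, 0.099], [-0.082, -0.024, 0.101], [-0.078, -0.02, 0.102], [-0.074, -0.024, 0.095], [-0.073, -0.019, 0.097], [-0.067, -0.02, 0.089], [-0.062, -0.023, 0.085], [-0.061, -0.018, 0.084], [-0.06, -0.025, 0.079], [-0.06, -0.021, 0.081], [-0.054, -0.018, 0.078], [-0.053, -0.022, 0.076], [-0.053, -0.021, 0.079], [-0.047, -0.02, 0.073], [-0.046, -0.022, 0.068], [-0.044, -0.017, 0.068], [-0.042, -0.018, 0.068], [-0.04, -0.021, 0.065], [-0.039, -0.019, 0.061], [-0.037, -0.018, 0.057], [-0.037, -0.022, 0.061], [-0.036, -0.02, 0.057], [-0.034, -0.018, 0.062]]
```

View pics/s5.png

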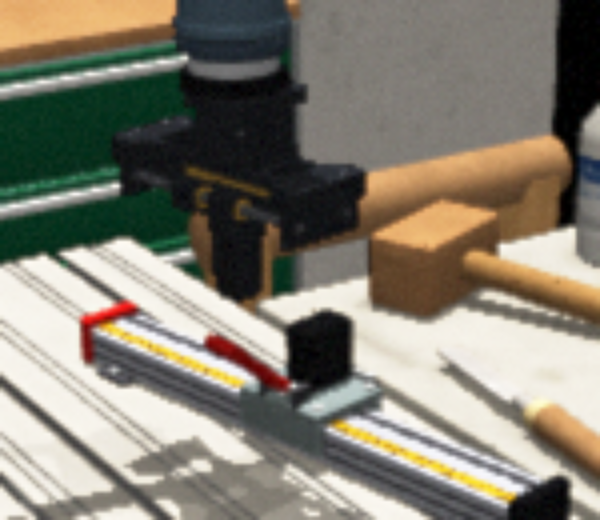

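Call:
{"name": "arm_command", "arguments": {
  "moves": [
    [0,0.015,0,0,0,0,0],
    [0,0.012,0,0,0,0,0],
    [0,0.004,0,0,0,0,0],
    [0,0.003,0.0024,0,0,0,0],
    [0,0.003,0.0024,0,0,0,0],
    [0,0,0,0,0,0,0]
  ]
}}

```text
t: 13.23
eef_pos: [0.4722, -0.0015, 0.0995]
eef_rot: [-0.551, 0.443, 0.551, 0.443]
wrist_force: [0.6, 1.5, 1.3]
width: 0.002
```

Run:
```python
from h import *
st()
```

```text
t 13.23 s -10.35 mm lat -76.76 mm z 99.5  Fu 1.31 Flat 0.89 Fz 1.26 w 0.2 mm [-2.135e-01  9.770e-01  3.000e-04] tq [ 0.23 -0.09 -0.02]
```

Call:
{"name": "arm_command", "arguments": {
  "moves": [
    [0,0.004,0.0028,0,0,0,0],
    [0,0.004,0.0026,0,0,0,0],
    [0,0.004,0.002,0,0,0,0],
    [0,0.004,0.0018,0,0,0,0]
  ]
}}

```text
t: 13.57
eef_pos: [0.4634, -0.0037, 0.0834]
eef_rot: [0.551, -0.443, -0.551, -0.443]
wrist_force: [0.7, -0.1, 4.1]
width: 0.006
```

Run:
```python
from h import *
st()
p=eyes.snapshot('side')
c=p['image'][120:250,250:400]; cv2.imwrite('pics/s6.png',cv2.cvtColor(cv2.resize(c,None,fx=4,fy=4),cv2.COLOR_RGB2BGR))
```

```text
t 13.57 s -10.65 mm lat -85.84 mm z 83.4  Fu -0.27 Flat 0.71 Fz 4.14 w 0.5 mm [-2.136e-01  9.769e-01 -3.000e-04] tq [ 0.08  0.06 -0.01]
```

View pics/s6.png

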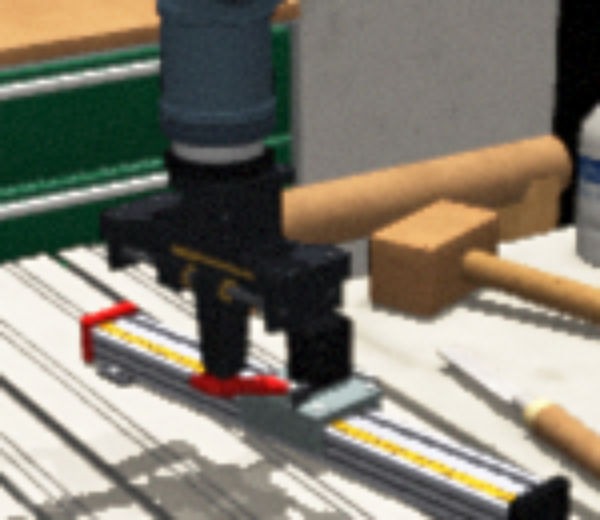

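Call:
{"name": "arm_command", "arguments": {
  "moves": [
    [0,0.004,0.0014,0,0,0,0],
    [0,0.004,0.0012,0,0,0,0],
    [0,0.004,0.001,0,0,0,0],
    [0,0.004,0.0008,0,0,0,0],
    [0,0.003,0.0004,0,0,0,0],
    [0,0.002,0,0,0,0,0]
  ]
}}

```text
t: 14.12
eef_pos: [0.4584, -0.0046, 0.062]
eef_rot: [-0.551, 0.444, 0.551, 0.443]
wrist_force: [-2.2, -1.3, 3.1]
width: 0.004
```

Run:
```python
from h import *
st()
```

```text
t 14.12 s -10.49 mm lat -90.90 mm z 62.0  Fu -0.80 Flat -2.39 Fz 3.14 w 0.3 mm [-2.136e-01  9.769e-01  2.000e-04] tq [-0.14  0.43  0.05]
```

Call:
{"name": "arm_command", "arguments": {
  "moves": [
    [0,0.001,0,0,0,0,0],
    [0,0.001,0,0,0,0,0],
    [0,0,0,0,0,0,0]
  ]
}}

```text
t: 14.37
eef_pos: [0.4584, -0.0046, 0.0611]
eef_rot: [-0.55, 0.444, 0.551, 0.443]
wrist_force: [-6.9, -1.3, 13.9]
width: 0.007
```

Call:
{"name": "arm_command", "arguments": {
  "moves": [
    [0,0.0005,0,0,0,0,0],
    [0,0,0,0,0,0,0]
  ]
}}

```text
t: 14.53
eef_pos: [0.4585, -0.0046, 0.061]
eef_rot: [-0.55, 0.444, 0.551, 0.443]
wrist_force: [-8.5, -2.2, 17.4]
width: 0.005
```

Call:
{"name": "arm_command", "arguments": {
  "moves": [
    [0,-0.005,0,0,0,0,0],
    [0,-0.02,0,0,0,0,0],
    [0,-0.035,0,0,0,0,0],
    [0,-0.035,0,0,0,0,0],
    [0,0,0.035,0,0,0,0],
    [0,0,0.035,0,0,0,0],
    [0,0,0,0,0,0,0],
    [0,0,0,0,0,0,0],
    [0,0,0,0,0,0,0]
  ]
}}

```text
t: 15.28
eef_pos: [0.3913, -0.0196, 0.1555]
eef_rot: [0.551, -0.443, -0.55, -0.444]
wrist_force: [-0.3, 0.2, -0.3]
width: 0.004
```

Run:
```python
from h import *
st()
for n in ['side','top']:
  p=eyes.snapshot(n)
  for l in ['carriage','fin','lever_pad']:
   for d in eyes.spot_point(p,l)[:1]:
    q=np.array(d['point'])-MID; print(n,l,d['p'],(q@U).round(4),(q@XA).round(4),q[2])
  if n=='side':
    c=p['image'][120:250,250:400]; cv2.imwrite('pics/s7.png',cv2.cvtColor(cv2.resize(c,None,fx=4,fy=4),cv2.COLOR_RGB2BGR))
    d=p['range_z']; v,u=np.nonzero(d>0); z=d[v,u]; X=np.stack([(u-p['cx'])/p['fx']*z,(v-p['cy'])/p['fy']*z,z],1)
    W=(X-p['t'])@p['R']; C=p['image'][v,u].astype(int)
    k=(C[:,0]>100)&(C[:,1]<60)&(C[:,2]<70)&(abs(W[:,1])<.06)&(W[:,0]<.6)&(W[:,0]>.4)
    q=W[k]-MID; print(np.c_[q@XA,q[:,2]].round(3)[np.argsort(q@XA)].tolist())
```

```text
t 15.28 s -10.84 mm lat -159.66 mm z 155.5  Fu 0.22 Flat -0.27 Fz -0.28 w 0.3 mm [-2.130e-01  9.771e-01 -6.000e-04] tq [ 0.05 -0.01 -0.  ]
side fin 0.56 -0.0103 0.007 0.0723
side lever_pad 0.59 -0.0116 -0.0999 0.0571
[[-0.115, 0.06], [-0.114, 0.056], [-0.113, 0.06], [-0.113, 0.056], [-0.112, 0.057], [-0.112, 0.062], [-0.112, 0.058], [-0.112, 0.06], [-0.111, 0.054], [-0.11, 0.055], [-0.11, 0.057], [-0.11, 0.055], [-0.11, 0.059], [-0.109, 0.059], [-0.109, 0.061], [-0.109, 0.062], [-0.109, 0.057], [-0.108, 0.059], [-0.108, 0.06], [-0.108, 0.063], [-0.108, 0.061], [-0.107, 0.053], [-0.105, 0.063], [-0.105, 0.058], [-0.105, 0.059], [-0.104, 0.061], [-0.104, 0.06], [-0.103, 0.06], [-0.103, 0.062], [-0.103, 0.055], [-0.102, 0.06], [-0.101, 0.061], [-0.101, 0.059], [-0.1, 0.062], [-0.1, 0.063], [-0.099, 0.064], [-0.099, 0.061], [-0.098, 0.059], [-0.098, 0.06], [-0.098, 0.055], [-0.097, 0.061], [-0.096, 0.06], [-0.096, 0.052], [-0.095, 0.059], [-0.095, 0.061], [-0.095, 0.056], [-0.094, 0.061], [-0.094, 0.062], [-0.092, 0.055], [-0.092, 0.061], [-0.09, 0.061], [-0.09, 0.059], [-0.09, 0.061], [
[... 543 characters left out ...]
 0.053], [-0.063, 0.059], [-0.063, 0.06], [-0.062, 0.06], [-0.061, 0.058], [-0.061, 0.061], [-0.06, 0.056], [-0.059, 0.059], [-0.057, 0.06], [-0.057, 0.059], [-0.057, 0.055], [-0.056, 0.06], [-0.056, 0.057], [-0.056, 0.06], [-0.055, 0.061], [-0.054, 0.061], [-0.052, 0.059], [-0.051, 0.061], [-0.05, 0.059], [-0.05, 0.055], [-0.049, 0.06], [-0.048, 0.059], [-0.047, 0.06], [-0.046, 0.054], [-0.045, 0.061], [-0.045, 0.054], [-0.044, 0.059], [-0.042, 0.055], [-0.042, 0.057], [-0.042, 0.06], [-0.041, 0.057], [-0.041, 0.06], [-0.04, 0.058], [-0.039, 0.058], [-0.039, 0.056], [-0.038, 0.059], [-0.038, 0.057], [-0.037, 0.058]]
top carriage 0.93 -0.0127 0.0036 -0.0034
top fin 0.67 -0.0115 0.0126 0.0758
```

View pics/s7.png

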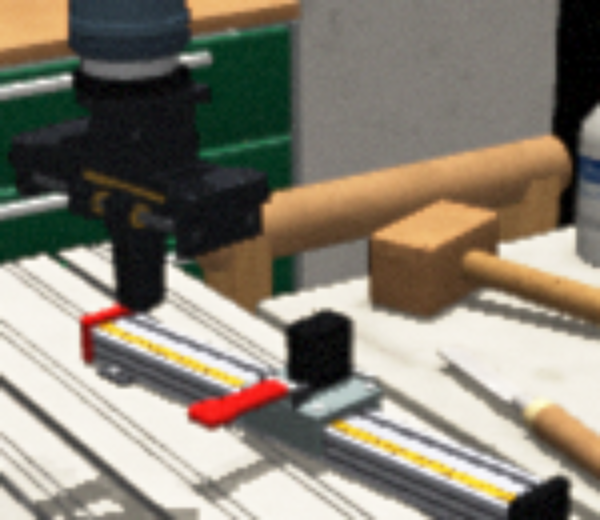

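The lever is flat: it runs level from crop (280,390) to (200,412), and the depth readings put its top at 60 mm all along. The stop is still at about -10.5 mm from the rail's middle, and the arm is clear. I'm handing it in.

```bash
python3 -c "
from h import *
sign_off()"
```

```text
the job is handed in; nothing more can be done
```

The stop is backed off about 30 mm from the tight spot and locked with its lever flat. I handed the job in at 15.3 s.

- **Tight spot:** I gripped the fin and slid the stop towards the red end. The push stayed at 2–3 N until the force began to rise about 18 mm past the rail's middle. I stopped at 23 mm with 11 N, well under the 20 N forcing limit.
- **Back-off:** The arm's reading put the stop at about -10.5 mm, which is 29 mm back from where it began to tighten and 33 mm from the furthest point. The last camera readings, -10 to -13 mm, agree with that within their accuracy.
- **Lever:** My first press landed on the end of the pad and pushed along the lever, reading about 37 N at the wrist. I lifted off and the stop had not measurably moved. The second press took the lever to its hard stop at 17 N. Depth readings then showed it level, with its top at 60 mm all along and the pad centre at about 57 mm against the expected 55.
- **Surroundings:** The arm was clear with wrist force near zero at the end. I went nowhere near the loose tools, but did not run a final check on their positions.

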